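Pry up the jig beam and shim it

TASK

Pick up the orange-handled pry bar, put its blade over the yellow fulcrum block and under the blue jig beam, and lever the stiff beam up high enough for the thick yellow shim; the beam stays where it is left, and it must be raised with the bar, not with the gripper. Lay the bar flat back down on the bench, then slip the yellow shim flat onto the wooden rest with its plate under the beam's free end, square to the beam, and let go.

Things in the scene. Friction and masses are not known exactly. Their poses are not given: they have to be found in the camera images.
- jig: Fixed jig; origin on bench below the beam's front lower edge at its white band (pry here). x away from robot, y along beam to free end, z up. In mm: yellow fulcrum, steel ridge top x -80, y -40..40, z 68; beam at rest x 0..40, y -280..160, z 90..130, hinge y -260 z 110 between 130 high posts; wooden rest x -95..45, y 75..145, top z 90, its front a shelf. Blade goes level between ridge and beam.
- beam_end (a point): Middle of the blue beam's underside over the wooden rest's centre line: jig x 20, y 110, z 90 mm at rest; height less 90 mm is the gap over the rest. Beam: 40 mm square tube, 1 kg, hinged at the -y end, 370 mm from this point, 260 from the white band. The free end swings up; the hinge is stiff: the beam stays where left, and lifting takes about 15 N at the white band.
- bar_grip (a point): Pry bar, 0.35 kg: middle of its orange handle, 19 mm behind the balance point. Handle 120 mm long (60 each way), 24 wide, 24 high, dark rings near its ends. x runs along the bar to the tip of the flat steel blade, 210 mm away; blade 30 wide, 10 thick, underside flush with the handle's, 12 mm below this point. z up. Lies flat on the bench, this point 12 mm up.
- shim_grip (a point): Thick yellow shim, 0.15 kg: point in its upright grip block, 28 mm above its underside. Block 22 mm long (x), 20 wide (y), top 44 above the underside. Flat plate 12 thick, 40 wide, from 12 mm behind this point to 98 mm ahead along x (nose). z up. Lies flat on the bench. A red shim of like shape, plate only 5 thick, lies about too: not wanted.
Not all that is in view belongs to the job. There is more than one size of the part that bears shim_grip; the job needs the middle-sized.

How it is judged:
By the outcome, as a careful person would: the job done as asked, in the order asked, and still so for the second after the job is handed in, with the robot touching nothing.
It also fails if it takes over 72 s, if anything falls off the work surface, if the arm or the gripper's body presses on something with over 40 N, if the wrist force passes 120 N, or if a joint passes its speed limit or range.

ROBOT

A 6-joint arm with a two-finger parallel gripper is mounted at the origin on the work surface. World frame = base frame: x ahead of the robot, y to its left, z up, the work surface at z = 0. Lengths are in m, angles in rad, forces in N, time in s.
With the tool pointing down it reaches from about 0.3 to 0.875 m from the base axis. Payload 4.2 kg.
Tool frame: the origin (TCP) lies between the finger pads; the fingertips stand 8 mm ahead of it and the grasp point (between the pads) lies 11 mm behind it (bot.tip_extent is the distance from the TCP to the fingertips, in m); x points along the fingers, z is the direction in which the jaws open and shut, and the axes are right-handed (so a half turn about x gives the same grasp; the last joint's range is limited). The gripper opens to 85 mm and grips with 20 to 120 N. Pads are 22 mm wide; open, the fingers measure 114 mm over their backs; the gripper's body (76 mm by 85 mm) begins 54 mm behind the grasp point. The pads swing forward as they close: fully open they stand 13 mm farther back than shut.
Start: joints at [1.124, 0.32, 1.565, -0, 1.257, -0.02], TCP at [0.238, 0.523, 0.239] pointing down, gripper open.
Joint ranges: [-3.11, 3.11], [-0.84, 2.01], [0.21, 2.61], [-1.34, 4.49], [0.05, 2.63], [-2.56, 2.56]. Speed limits (rad/s): [2.57, 2.57, 3.14, 3.14, 3.14, 3.14].

INTERFACE

Orientations are given as a unit quaternion [w, x, y, z].
In Python, from station import telemetry, cams, bot gives the robot as it stands.
- The arm moves only by the tool arm_command, never from a script. Its argument "motion" is a list that holds one entry, the list of rows, each a list of 6 numbers: the shift along the tool's x, y, z in m, then the turn, a rotation vector about the tool's x, y, z in degrees. In form: [[[tx, ty, tz, rx, ry, rz], ...]]. A call has 1 to 20 rows; each row shifts and turns the commanded pose from where the row before left it, along the tool's axes as they then stand; what a row does not reach is not made up. A row lasts 1/12 s, in which the tool goes at most 41.7 mm and 7.16 degrees, less where a joint would pass 70% of its speed; a pose out of reach is approached as far as the arm can. A call is refused whole if a number of a shift passes 0.0417 or a number of a turn 7.16, either way. A call with a gripper value outside its range is refused whole. "fingers" is the closure, from 0 (fully open) to 1 (shut), set as the call begins (left out, the last holds). The fingers move at their own pace and stop on an object; "squeeze" is the grip in N (left out, the last holds). Time passes only in rows, so rows that do not move let the fingers close. It gives the time, the measured TCP pose, the force and the opening at its end, in the units of the state.
- telemetry.get_obs(): the state, without advancing time (a new reading comes with each control period).
- cams.snapshot(name): name is "scene" or "top"; returns (picture, depth): 400x640x3 uint8, red, green, blue; 400x640 float32, m along the optical axis (not along the pixel's ray), 0 where there is no reading.
- cams.calibration(name): a dict with "intrinsics" (3x3 intrinsics, pixels), "distortion" ([k1, k2, p1, p2, k3] as OpenCV has them; the pictures are not rectified), "view" (4x4, takes a point from world to camera coordinates). Camera axes: x right, y down, z forward; pixel columns grow to the right and rows downward; lengths in m; the calibration is good to about 2 mm. A picture is of the moment at which its call begins. calibration takes no time and is no camera call.
- bot.close_job(): hands the job in, once; it reports no verdict.
The state is a dict: "clock": time; "q": joint angles; "qd": joint speeds; "joint_torque": joint torques, N m; "ee_pos": TCP position; "ee_rot": TCP orientation; "force": force on the tool from outside, world axes, zero at the start; "ft_torque": the same for the moment, N m; "grip_width": opening from 0.0 (shut) to 1.0 (fully open).
Only numpy, scipy, OpenCV 4.12 (cv2) and the standard library are available. Lean on these libraries where they do the work, as an engineer would, in place of code of your own. Each camera call takes 0.05 s, during which the arm holds its last target. There are 200 camera calls.

## Working session

There is one attempt and no reset: what is moved stays moved. The work goes in short steps, Python scripts to look and compute and a tool call to move; the robot and the scene stay as the last step left them, time stands still between calls to the robot, and variables do not carry over. Pictures are saved under pics/ and viewed, about 8 in all and at most 12, crops included, and the job is handed in when it is done.

Besides the shell and the picture viewer there is one more tool, called after "Emit:" by a JSON object that holds its "name" and its "arguments", one argument or row to a line. arm_command: Moves the arm, as the interface text tells. Its arguments: {"type":"object","properties":{"motion":{"type":"array"},"fingers":{"type":"number"},"squeeze":{"type":"number"}},"required":["motion"]}

```bash
ls; mkdir -p pics; python3 - <<'E'
from station import telemetry,cams,bot
import cv2,numpy as np
for n in("scene","top"):
    p,d=cams.snapshot(n); np.savez(f"pics/{n}0.npz",p=p,d=d); cv2.imwrite(f"pics/{n}0.png",p[:,:,::-1])
    c=cams.calibration(n); print(n,c)
print(telemetry.get_obs(),bot.tip_extent)
E
```

```text
pics
scene {'intrinsics': array([[508.1840757 ,   0.        , 318.83692112],
       [  0.        , 508.1840757 , 196.72834787],
       [  0.        ,   0.        ,   1.        ]]), 'distortion': array([0.02741525, 0.        , 0.        , 0.        , 0.        ]), 'view': array([[-0.37951438,  0.9251157 , -0.01139193,  0.17274003],
       [ 0.71707551,  0.28634402, -0.63546032, -0.34823093],
       [-0.58461231, -0.2493352 , -0.77204948,  1.56460328],
       [ 0.        ,  0.        ,  0.        ,  1.        ]])}
top {'intrinsics': array([[388.2906954 ,   0.        , 318.23277861],
       [  0.        , 388.2906954 , 193.87510469],
       [  0.        ,   0.        ,   1.        ]]), 'distortion': array([-0.01991308,  0.        ,  0.        ,  0.        ,  0.        ]), 'view': array([[-0.0136784 , -0.9998993 , -0.0037798 ,  0.04996747],
       [-0.98331126,  0.01413713, -0.18138113,  0.53773774],
       [ 0.1814163 ,  0.00123572, -0.98340561,  1.06347287],
       [ 0.        ,  0.        ,  0.        ,  1.        ]])}
{'clock': 0.1, 'q': array([ 1.12395376e+00,  3.20221392e-01,  1.56555176e+00, -1.11241957e-05,
        1.25743977e+00, -2.00444400e-02]), 'qd': array([-4.54125124e-04, -7.17690299e-04, -5.87361063e-04, -3.64148485e-04,
       -8.75157857e-05, -1.31910966e-03]), 'joint_torque': array([-6.84516308e-04, -4.16407585e+01, -2.34707040e+01, -7.73660713e-05,
        4.91844970e-03,  7.69981199e-06]), 'ee_pos': array([0.23786804, 0.52302549, 0.23857217]), 'ee_rot': array([ 0.59406321, -0.38307127,  0.59503486,  0.38246415]), 'force': array([0.26947257, 0.38351783, 0.16447565]), 'ft_torque': array([-0.00444206, -0.00592817, -0.0435588 ]), 'grip_width': 0.9986834765890527} 0.008
```

View pics/top0.png

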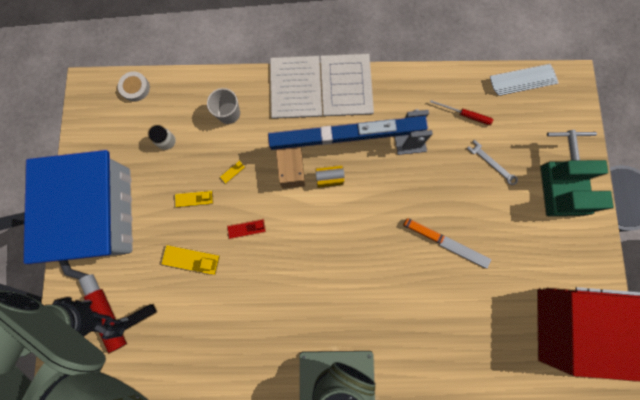

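View pics/scene0.png

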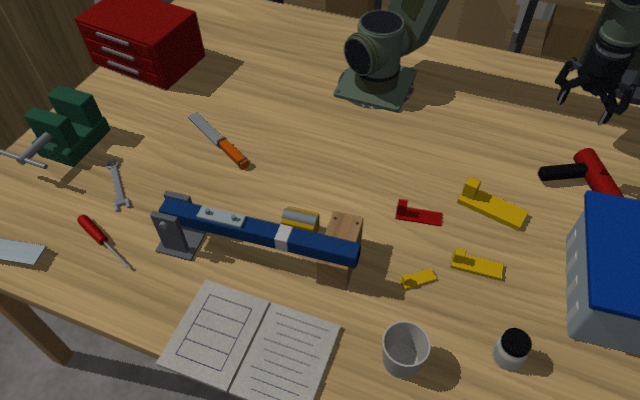

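Top view: three yellow shims, large at (190,260), middle at (193,199) and small at (232,172); the red one is at (246,229). The middle one, about 39 px or 110 mm long, fits the description. The bar's handle is at (423,231) with the blade toward (488,263). The jig's beam runs from (428,124) to its free end at (270,140), with the white band at (326,134), fulcrum (330,177) and rest (290,168).

```bash
cat > h.py <<'E'
import numpy as np,cv2
from station import telemetry,cams,bot
from scipy.spatial.transform import Rotation as R
def ray(n,uv):
    c=cams.calibration(n); uv=np.array(uv,float).reshape(-1,1,2)
    r=cv2.undistortPoints(uv,c["intrinsics"],c["distortion"]).reshape(-1,2)
    r=np.c_[r,np.ones(len(r))]; V=c["view"]
    return r@V[:3,:3], -V[:3,:3].T@V[:3,3]       # world dirs (unit depth), origin
def atz(n,uv,z):
    d,o=ray(n,uv); return o+d*((z-o[2])/d[:,2])[:,None]
def cloud(n,d):
    v,u=np.mgrid[0:400,0:640]; dr,o=ray(n,np.stack([u.ravel(),v.ravel()],1))
    P=o+dr*d.reshape(-1,1); P[d.ravel()==0]=np.nan; return P.reshape(400,640,3)
def proj(n,P):
    c=cams.calibration(n);V=c["view"]
    return cv2.projectPoints(np.array(P,float).reshape(-1,3),cv2.Rodrigues(V[:3,:3])[0],V[:3,3],c["intrinsics"],c["distortion"])[0].reshape(-1,2)
def pose():
    o=telemetry.get_obs(); q=o["ee_rot"]; return np.array(o["ee_pos"]),R.from_quat([q[1],q[2],q[3],q[0]]),o
E
python3 - <<'E'
from h import *
np.set_printoptions(precision=4,suppress=True)
for n,boxes in (("top",dict(mid=(165,185,220,212),big=(155,240,225,280),small=(215,158,250,187),bar=(395,212,495,272),beam=(262,108,432,152),ful=(312,164,348,192),rest=(272,146,306,190))),
 ("scene",dict(mid=(445,245,510,283),bar=(185,105,255,172),beam=(155,185,365,268),ful=(275,200,322,235)))):
    z=np.load(f"pics/{n}0.npz"); p,d=z["p"],z["d"]; P=cloud(n,d); hsv=cv2.cvtColor(p,cv2.COLOR_RGB2HSV)
    for k,(a,b,c,e) in boxes.items():
        H=hsv[b:e,a:c].reshape(-1,3).astype(int);X=P[b:e,a:c].reshape(-1,3)
        if k in("mid","big","small","ful"): m=(abs(H[:,0]-25)<5)&(H[:,1]>200)
        elif k=="bar": m=(H[:,0]<14)&(H[:,1]>190)
        elif k=="beam": m=(abs(H[:,0]-110)<12)&(H[:,1]>130)
        else: m=X[:,2]>.08
        Y=X[m&np.isfinite(X[:,2])]
        zs=np.percentile(Y[:,2],[5,50,95]); 
        T=Y if k!="beam" else Y[Y[:,2]>.12]
        print(n,k,len(Y),"z",zs,"rect",cv2.minAreaRect(T[:,:2].astype(np.float32)*1000))
        if k=="bar":
            m=(H[:,1]<70)&(X[:,2]>.005)&(X[:,2]<.03); T=X[m]; print("  blade",len(T),np.median(T[:,2]),cv2.minAreaRect(T[:,:2].astype(np.float32)*1000))
z=np.load("pics/top0.npz")["p"][:,:,::-1]
a=cv2.resize(z[105:195,255:435],None,fx=4,fy=4,interpolation=2)
b=cv2.resize(z[155:215,165:255],None,fx=4,fy=4,interpolation=2)
c=cv2.resize(z[210:270,400:490],None,fx=4,fy=4,interpolation=2)
im=np.vstack([a,np.hstack([b,c])[:, :720]]);print(im.shape);cv2.imwrite("pics/crop1.png",im[:600])
E
```

```text
top mid 471 z [0.0076 0.012  0.0431] rect ((537.07421875, 413.1424255371094), (38.0826416015625, 110.90607452392578), 3.6591761112213135)
top big 1050 z [0.0132 0.017  0.0626] rect ((357.8273010253906, 414.4179382324219), (158.2172393798828, 55.26613235473633), 78.33973693847656)
top small 214 z [0.0042 0.0082 0.0295] rect ((617.9000244140625, 301.23321533203125), (26.800729751586914, 76.12743377685547), 39.41822814941406)
top bar 174 z [0.0098 0.0226 0.0266] rect ((435.6212158203125, -254.79759216308594), (103.9890365600586, 21.560081481933594), 61.149497985839844)
  blade 537 0.00976986542951952 ((394.83935546875, -331.8829650878906), (259.99725341796875, 31.01662826538086), 62.41332244873047)
top beam 1699 z [0.109  0.1286 0.1322] rect ((700.022216796875, -40.01544189453125), (42.10764694213867, 432.88623046875), 5.786071300506592)
top ful 206 z [0.0192 0.0536 0.0573] rect ((593.2063598632812, 9.89749526977539), (47.79113006591797, 75.56366729736328), 5.446521759033203)
top rest 911 z [0.0858 0.0895 0.0993] rect ((616.8258666992188, 123.81730651855469), (97.31683349609375, 84.682373046875), 5.458553791046143)
scene mid 884 z [0.0055 0.0123 0.0429] rect ((542.3551025390625, 415.7489318847656), (42.8448486328125, 109.65701293945312), 5.751342296600342)
scene bar 321 z [0.0066 0.0223 0.0266] rect ((438.8873596191406, -253.14688110351562), (109.89891815185547, 24.881574630737305), 62.141395568847656)
  blade 398 0.009773435668566977 ((398.4092102050781, -330.8564453125), (266.86468505859375, 31.69562339782715), 61.537899017333984)
scene beam 3753 z [0.0983 0.1283 0.1321] rect ((702.3231201171875, -37.7301025390625), (42.13392639160156, 438.0030212402344), 5.231952667236328)
scene ful 258 z [0.0224 0.0547 0.0586] rect ((597.9296875, 11.948699951171875), (49.569149017333984, 77.55189514160156), 5.290201187133789)
(600, 720, 3)
```

View pics/crop1.png

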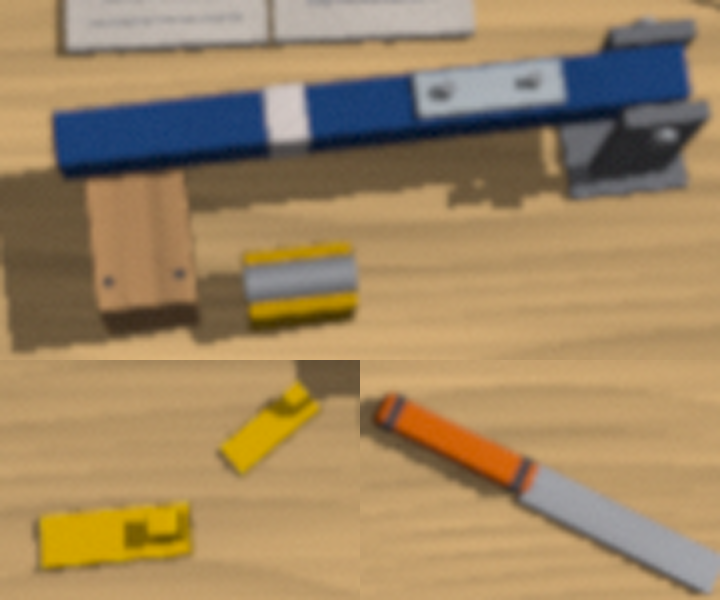

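Crop: the middle shim (38 × 111 mm, plate 12 mm) has its grip block on the right, so its nose points to world +y. The bar's orange handle is upper left and the blade lower right. Next I refine the bar and shim poses and plan the wrist yaw.

```bash
cat >> h.py <<'E'
def down(yaw):  # tool x down, tool z (jaw axis) horizontal at angle yaw [deg] from world x
    a=np.radians(yaw); x=np.array([0,0,-1.]); z=np.array([np.cos(a),np.sin(a),0]); return R.from_matrix(np.stack([x,np.cross(z,x),z],1))
from scipy.linalg import logm
def plan(p,Rt,N=None,vmax=.03,wmax=5.5,start=None):
    p0,R0,_=pose() if start is None else (*start,0)
    A=np.eye(4);A[:3,:3]=R0.as_matrix();A[:3,3]=p0
    B=np.eye(4);B[:3,:3]=Rt.as_matrix();B[:3,3]=p
    L=logm(np.linalg.inv(A)@B).real; w=np.degrees([L[2,1],L[0,2],L[1,0]]); v=L[:3,3]
    if N is None: N=int(np.ceil(max(np.linalg.norm(v)/vmax,np.linalg.norm(w)/wmax,1)))
    print("N",N,"row",[float(round(t,5)) for t in v/N],[float(round(t,3)) for t in w/N],"total",np.round(v,4),np.round(w,2))
def axes():
    p,Rr,o=pose(); M=Rr.as_matrix(); print("clk",round(o["clock"],2),"p",np.round(p,4),"toolx",np.round(M[:,0],3),"z",np.round(M[:,2],3),"yaw z",round(np.degrees(np.arctan2(M[1,2],M[0,2])),2),"q",np.round(o["q"],3),"F",np.round(o["force"],1),"w",round(o["grip_width"],3))
E
python3 - <<'E'
from h import *
np.set_printoptions(precision=4,suppress=True)
axes()
for n,b in (("top",(395,212,495,272)),("scene",(185,105,255,172))):
    z=np.load(f"pics/{n}0.npz"); p,d=z["p"],z["d"]; P=cloud(n,d); H=cv2.cvtColor(p,cv2.COLOR_RGB2HSV)
    X=P[b[1]:b[3],b[0]:b[2]].reshape(-1,3)*1000; h=H[b[1]:b[3],b[0]:b[2]].reshape(-1,3).astype(int)
    m=(X[:,2]>6); T=X[m]; c,s,a=cv2.minAreaRect(T[:,:2].astype(np.float32)); print(n,"all",c,s,a)
    a=62*np.pi/180; e=-np.array([np.cos(a),np.sin(a)]); f=np.array([-e[1],e[0]])
    # tops only: steel z~10, handle z~24 -> width mid and axial extents
    hd=X[(X[:,2]>19)]; bl=X[m&(X[:,2]<12.5)&(h[:,1]<70)]
    for nm,Q in(("handle",hd),("blade",bl)):
        t=(Q[:,:2]-[433,-260])@e; w=(Q[:,:2]-[433,-260])@f
        k=np.polyfit(t,w,1)
        print(nm,len(Q),"t",np.percentile(t,[0.5,99.5]),"w",np.percentile(w,[1,99]),"slopedeg",np.degrees(k[0]))
for n,b in (("top",(165,185,220,212)),("scene",(445,245,510,283))):
    z=np.load(f"pics/{n}0.npz"); P=cloud(n,z["d"])
    X=P[b[1]:b[3],b[0]:b[2]].reshape(-1,3)*1000
    for lo,hi in((8,16),(38,50)):
        Q=X[(X[:,2]>lo)&(X[:,2]<hi)]; print(n,lo,len(Q),cv2.minAreaRect(Q[:,:2].astype(np.float32)),Q.mean(0))
E
```

```text
clk 0.1 p [0.2379 0.523  0.2386] toolx [-0.001 -0.001 -1.   ] z [ 0.414  0.91  -0.002] yaw z 65.55 q [ 1.124  0.32   1.566 -0.     1.257 -0.02 ] F [0.3 0.4 0.2] w 0.999
top all (394.6593322753906, -325.06585693359375) (265.5633239746094, 96.18151092529297) 48.57307052612305
handle 329 t [-57.4081  58.5837] w [-10.769   12.7494] slopedeg -0.599963297562044
blade 488 t [ 63.9105 210.7485] w [-13.9501  15.57  ] slopedeg 0.7308188803348605
scene all (388.65924072265625, -333.4818115234375) (263.5559387207031, 166.13201904296875) 28.987220764160156
handle 307 t [-61.3889  57.4393] w [-10.0867  14.2399] slopedeg -0.35684691475299524
blade 321 t [ 53.7736 209.4294] w [-13.469   17.1096] slopedeg -1.551248618835431
top 8 396 ((537.97607421875, 418.0999755859375), (40.76531982421875, 120.68608856201172), 3.8957760334014893) [536.8933 420.0772  11.6566]
top 38 57 ((541.2443237304688, 370.80615234375), (23.69188117980957, 18.453693389892578), 89.43585205078125) [541.1761 370.4729  42.6505]
scene 8 690 ((539.5947265625, 415.6929626464844), (44.331321716308594, 109.19774627685547), 2.4755115509033203) [541.0393 423.1311  12.0307]
scene 38 91 ((543.1539916992188, 372.6426086425781), (21.43579864501953, 21.693302154541016), 9.56813907623291) [544.6055 373.1385  43.5676]
```

```bash
python3 - <<'E'
from h import *
p,r,_=pose()
plan(np.array([.434,-.261,.12]),down(-28))
plan(np.array([.434,-.261,.24]),down(-28))
E
```

```text
N 31 row [0.00383, -0.02911, -0.0024] [3.018, -0.002, 0.002] total [ 0.1188 -0.9023 -0.0745] [ 9.355e+01 -7.000e-02  7.000e-02]
N 31 row [-4e-05, -0.02911, -0.00241] [3.018, -0.002, 0.002] total [-0.0012 -0.9024 -0.0746] [ 9.355e+01 -7.000e-02  7.000e-02]
```

Emit:
{"name": "arm_command", "arguments": {
  "motion": [
    [[0,-0.0291,-0.0024,3.018,0,0],[0,-0.0291,-0.0024,3.018,0,0],[0,-0.0291,-0.0024,3.018,0,0],[0,-0.0291,-0.0024,3.018,0,0],[0,-0.0291,-0.0024,3.018,0,0],[0,-0.0291,-0.0024,3.018,0,0],[0,-0.0291,-0.0024,3.018,0,0],[0,-0.0291,-0.0024,3.018,0,0],[0,-0.0291,-0.0024,3.018,0,0],[0,-0.0291,-0.0024,3.018,0,0],[0,-0.0291,-0.0024,3.018,0,0],[0,-0.0291,-0.0024,3.018,0,0],[0,-0.0291,-0.0024,3.018,0,0],[0,-0.0291,-0.0024,3.018,0,0],[0,-0.0291,-0.0024,3.018,0,0],[0,-0.0291,-0.0024,3.018,0,0],[0,-0.0291,-0.0024,3.018,0,0],[0,-0.0291,-0.0024,3.018,0,0]]
  ],
  "fingers": 0.3
}}

```text
clock: 1.6
ee_pos: [0.5298, 0.1083, 0.2388]
ee_rot: [0.704, -0.068, 0.704, 0.068]
force: [0.0, 0.3, 0.1]
grip_width: 0.7
```

Emit:
{"name": "arm_command", "arguments": {
  "motion": [
    [[0.008,-0.0291,-0.0024,3.018,0,0],[0.008,-0.0291,-0.0024,3.018,0,0],[0.008,-0.0291,-0.0024,3.018,0,0],[0.008,-0.0291,-0.0024,3.018,0,0],[0.008,-0.0291,-0.0024,3.018,0,0],[0.01,-0.0291,-0.0024,3.018,0,0],[0.01,-0.0291,-0.0024,3.018,0,0],[0.01,-0.0291,-0.0024,3.018,0,0],[0.01,-0.0291,-0.0024,3.018,0,0],[0.01,-0.0291,-0.0024,3.018,0,0],[0.01,-0.0291,-0.0024,3.018,0,0],[0.01,-0.0291,-0.0024,3.018,0,0],[0.01,-0.0291,-0.0024,3.018,0,0],[0,0,0,0,0,0],[0,0,0,0,0,0]]
  ]
}}

```text
clock: 2.85
ee_pos: [0.4537, -0.2555, 0.1185]
ee_rot: [0.685, 0.172, 0.687, -0.172]
force: [0.3, 0.3, 0.9]
grip_width: 0.7
```

```bash
python3 - <<'E'
from h import *
axes()
plan(np.array([.4343,-.2607,.011]),down(-28))
for n in("top","scene"):
    p,d=cams.snapshot(n); np.savez(f"pics/{n}1.npz",p=p,d=d)
z=np.load("pics/scene1.npz")["p"][:,:,::-1]
cv2.imwrite("pics/crop2.png",cv2.resize(z[60:200,150:330],None,fx=3,fy=3))
E
```

```text
clk 2.85 p [ 0.4537 -0.2555  0.1185] toolx [-0.002  0.001 -1.   ] z [ 0.882 -0.472 -0.002] yaw z -28.15 q [-0.535  0.346  1.861  0.     0.936 -0.044] F [0.3 0.3 0.9] w 0.7
N 4 row [0.02687, -0.00343, -0.00365] [-0.037, -0.03, -0.007] total [ 0.1075 -0.0137 -0.0146] [-0.15 -0.12 -0.03]
```

Emit:
{"name": "arm_command", "arguments": {
  "motion": [
    [[0,-0.0069,-0.0073,0,0,0],[0,-0.0069,-0.0074,0,0,0],[0.02,0,0,0,0,0],[0.02,0,0,0,0,0],[0.02,0,0,0,0,0],[0.01,0,0,0,0,0],[0,0,0,0,0,0],[0,0,0,0,0,0]]
  ]
}}

```text
clock: 3.62
ee_pos: [0.4352, -0.26, 0.0495]
ee_rot: [0.686, 0.171, 0.686, -0.171]
force: [-0.1, 0.6, 1.4]
grip_width: 0.699
```

```bash
python3 - <<'E'
from h import *
axes()
plan(np.array([.4343,-.2607,.011]),down(-28))
for n in("top","scene"):
    p,d=cams.snapshot(n); np.savez(f"pics/{n}1.npz",p=p,d=d)
z=np.load("pics/scene1.npz")["p"][:,:,::-1]; y=np.load("pics/top1.npz")["p"][:,:,::-1]
cv2.imwrite("pics/crop2.png",np.hstack([cv2.resize(z[60:200,170:300],None,fx=3,fy=3),cv2.resize(y[160:300,380:510],None,fx=3,fy=3)]))
E
```

```text
clk 3.62 p [ 0.4352 -0.26    0.0495] toolx [-0.  0. -1.] z [ 0.883 -0.469 -0.   ] yaw z -27.98 q [-0.561  0.418  1.971  0.     0.754 -0.073] F [-0.1  0.6  1.4] w 0.699
N 2 row [0.01924, -0.00053, -0.00023] [0.009, -0.012, -0.002] total [ 0.0385 -0.0011 -0.0005] [ 0.02 -0.02 -0.  ]
```

View pics/crop2.png

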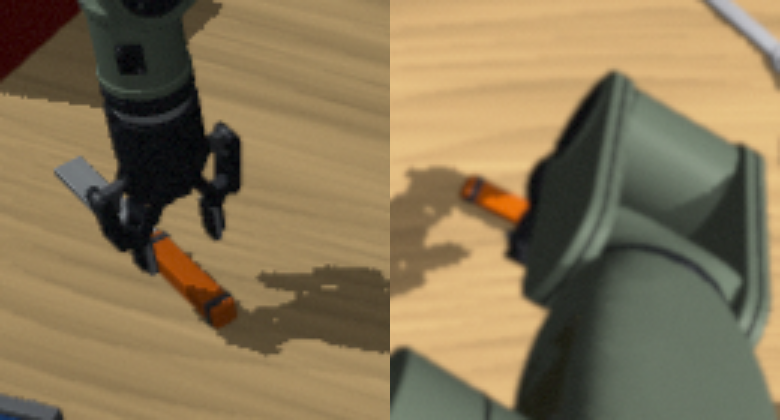

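The fingers straddle the handle near its middle (left image, handle end at (225,310)). Going down to grip it.

Emit:
{"name": "arm_command", "arguments": {
  "motion": [
    [[0.015,-0.0005,-0.0005,0,0,0],[0.012,-0.0005,0,0,0,0],[0.008,0,0,0,0,0],[0.003,0,0,0,0,0],[0,0,0,0,0,0],[0,0,0,0,0,0]]
  ]
}}

```text
clock: 4.22
ee_pos: [0.4348, -0.2611, 0.0118]
ee_rot: [0.686, 0.171, 0.686, -0.171]
force: [-0.5, -0.3, 0.1]
grip_width: 0.7
```

Emit:
{"name": "arm_command", "arguments": {
  "motion": [
    [[0,0,0,0,0,0],[0,0,0,0,0,0],[0,0,0,0,0,0],[0,0,0,0,0,0],[0,0,0,0,0,0],[0,0,0,0,0,0],[0,0,0,0,0,0],[0,0,0,0,0,0],[0,0,0,0,0,0],[0,0,0,0,0,0]]
  ],
  "fingers": 1,
  "squeeze": 100
}}

```text
clock: 5.05
ee_pos: [0.4347, -0.261, 0.0121]
ee_rot: [0.686, 0.171, 0.686, -0.171]
force: [-1.4, 0.0, 4.9]
grip_width: 0.255
```

```bash
python3 - <<'E'
from h import *
axes()
p,r,_=pose()
# jig frame
a=np.radians(5.5);O=np.array([.6755,.0189,0]);ex=np.array([np.cos(a),np.sin(a),0]);ey=np.array([-ex[1],ex[0],0])
s=(p+[0,0,.12],r)
t=O-.285*ex+np.array([0,0,.135]); print(t)
plan(t,down(95.5),start=s)
E
```

```text
clk 5.05 p [ 0.4347 -0.261   0.0121] toolx [ 0.001 -0.    -1.   ] z [ 0.883 -0.47   0.001] yaw z -28.02 q [-0.563  0.474  2.006  0.     0.661 -0.075] F [-1.4  0.   4.9] w 0.255
[ 0.39181208 -0.00841604  0.135     ]
N 23 row [-0.00013, 0.01244, 0.00557] [-5.37, 0.001, 0.002] total [-0.0029  0.2861  0.128 ] [-1.2352e+02  3.0000e-02  6.0000e-02]
```

Emit:
{"name": "arm_command", "arguments": {
  "motion": [
    [[-0.006,0,0,0,0,0],[-0.012,0,0,0,0,0],[-0.02,0,0,0,0,0],[-0.025,0,0,0,0,0],[-0.025,0,0,0,0,0],[-0.02,0,0,0,0,0],[-0.012,0,0,0,0,0],[0,0.006,0.003,-2.5,0,0],[0,0.0124,0.0056,-5.37,0,0],[0,0.0124,0.0056,-5.37,0,0],[0,0.0124,0.0056,-5.37,0,0],[0,0.0124,0.0056,-5.37,0,0],[0,0.0124,0.0056,-5.37,0,0],[0,0.0124,0.0056,-5.37,0,0],[0,0.0124,0.0056,-5.37,0,0],[0,0.0124,0.0056,-5.37,0,0],[0,0.0124,0.0056,-5.37,0,0],[0,0.0124,0.0056,-5.37,0,0]]
  ]
}}

```text
clock: 6.55
ee_pos: [0.4963, -0.1379, 0.1309]
ee_rot: [0.685, -0.173, 0.686, 0.174]
force: [0.8, 0.8, -4.3]
grip_width: 0.254
```

Emit:
{"name": "arm_command", "arguments": {
  "motion": [
    [[0,0.0124,0.0056,-5.37,0,0],[0,0.0124,0.0056,-5.37,0,0],[0,0.0124,0.0056,-5.37,0,0],[0,0.0124,0.0056,-5.37,0,0],[0,0.0124,0.0056,-5.37,0,0],[0,0.0124,0.0056,-5.37,0,0],[0,0.0124,0.0056,-5.37,0,0],[0,0.0124,0.0056,-5.37,0,0],[0,0.0124,0.0056,-5.37,0,0],[0,0.0124,0.0056,-5.37,0,0],[0,0.006,0.003,-2.5,0,0],[0,0,0,0,0,0],[0,0,0,0,0,0]]
  ]
}}

```text
clock: 7.63
ee_pos: [0.4292, -0.0191, 0.1313]
ee_rot: [0.524, -0.475, 0.524, 0.475]
force: [1.1, -0.1, -2.8]
grip_width: 0.256
```

```bash
cat >> h.py <<'E'
ja=np.radians(5.5);O=np.array([.6755,.0189,0]);ex=np.array([np.cos(ja),np.sin(ja),0]);ey=np.array([-ex[1],ex[0],0])
def J(x,y,z): return O+ex*x+ey*y+np.array([0,0,z])
def toJ(P): P=np.asarray(P)-O; return np.stack([P@ex,P@ey,P[...,2]],-1)
def shot(tag):
    for n in("top","scene"):
        p,d=cams.snapshot(n); np.savez(f"pics/{n}{tag}.npz",p=p,d=d)
def crop(tag,n,b,f,out):
    z=np.load(f"pics/{n}{tag}.npz")["p"][:,:,::-1]; cv2.imwrite(out,cv2.resize(z[b[1]:b[3],b[0]:b[2]],None,fx=f,fy=f,interpolation=2))
E
python3 - <<'E'
from h import *
axes(); print(toJ(pose()[0]))
plan(J(-.295,0,.085),down(95.5))
shot(2)
crop(2,"scene",(220,60,400,260),3,"pics/c3.png")
# bar points (orange/steel) in jig frame
for n in("top","scene"):
    z=np.load(f"pics/{n}2.npz");P=toJ(cloud(n,z["d"]))*1000;h=cv2.cvtColor(z["p"],cv2.COLOR_RGB2HSV).astype(int)
    m=(P[...,0]>-400)&(P[...,0]<-40)&(abs(P[...,1])<60)&(P[...,2]>85)&(P[...,2]<165)
    o=m&(h[...,0]<14)&(h[...,1]>190); s=m&(h[...,1]<60)&(P[...,0]>-240)
    for nm,k in(("orange",o),("steel",s)):
        if k.sum()>5: print(n,nm,k.sum(),np.percentile(P[k],[2,50,98],axis=0).round(1).tolist(),cv2.minAreaRect(P[k][:,:2].astype(np.float32)))
E
```

```text
clk 7.63 p [ 0.4292 -0.0191  0.1313] toolx [-0. -0. -1.] z [ 0.098  0.995 -0.   ] yaw z 84.35 q [-0.071  0.201  2.039 -0.     0.901 -1.543] F [ 1.1 -0.1 -2.8] w 0.256
[-0.24881098 -0.01417863  0.13131464]
N 3 row [0.01544, 0.01581, 0.00321] [-3.717, -0.001, -0.001] total [0.0463 0.0474 0.0096] [-11.15  -0.    -0.  ]
top orange 37 [[-305.9, -16.4, 138.3], [-289.4, -4.1, 143.0], [-276.0, 4.0, 145.9]] ((-290.25286865234375, -6.626323699951172), (18.33041000366211, 30.485971450805664), 83.47801208496094)
top steel 403 [[-148.2, -59.0, 124.7], [-102.2, -43.8, 128.4], [-44.6, -24.8, 132.1]] ((-96.41011047363281, -45.338592529296875), (29.765350341796875, 110.00072479248047), 78.8269271850586)
scene orange 232 [[-270.7, -32.3, 126.0], [-218.8, -16.6, 142.1], [-187.8, -4.3, 146.5]] ((-244.56698608398438, -13.920982360839844), (24.435623168945312, 117.8826675415039), 79.10108184814453)
scene steel 775 [[-238.1, -58.1, 121.6], [-119.0, -37.1, 128.9], [-41.8, 1.9, 150.3]] ((-142.1705322265625, -33.497947692871094), (37.865848541259766, 209.84422302246094), 76.37547302246094)
```

View pics/c3.png

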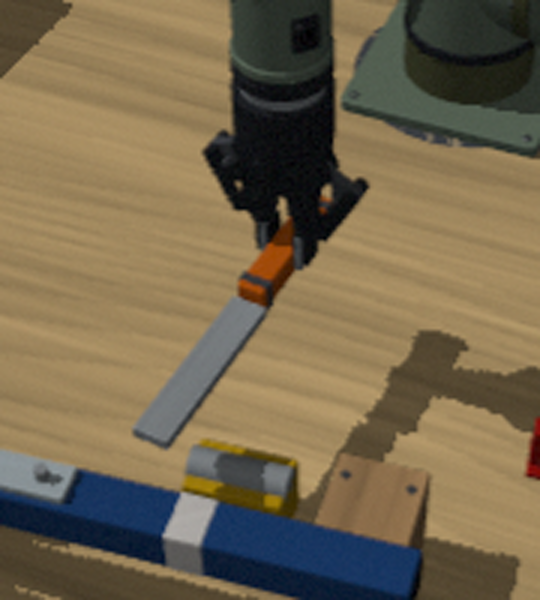

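The bar is held level and in line with the tool, blade tip at about (155,440) in the crop; it is still 11° short in yaw.

Emit:
{"name": "arm_command", "arguments": {
  "motion": [
    [[0,0.0079,0.0016,-1.86,0,0],[0,0.0079,0.0016,-1.86,0,0],[0.005,0.0079,0.0016,-1.86,0,0],[0.01,0.0079,0.0016,-1.86,0,0],[0.01,0.0079,0.0016,-1.86,0,0],[0.01,0.0079,0.0016,-1.86,0,0],[0.008,0,0,0,0,0],[0.003,0,0,0,0,0],[0,0,0,0,0,0],[0,0,0,0,0,0]]
  ]
}}

```text
clock: 8.57
ee_pos: [0.3835, -0.0089, 0.0855]
ee_rot: [-0.476, 0.524, -0.475, -0.523]
force: [1.1, -0.2, -3.5]
grip_width: 0.259
```

```bash
python3 - <<'E'
from h import *
axes(); print(toJ(pose()[0]))
plan(J(-.18,0,.085),down(95.5))
shot(3)
for n in("top","scene"):
    z=np.load(f"pics/{n}3.npz");P=toJ(cloud(n,z["d"]))*1000;h=cv2.cvtColor(z["p"],cv2.COLOR_RGB2HSV).astype(int)
    m=(P[...,0]>-230)&(P[...,0]<-60)&(abs(P[...,1])<60)&(P[...,2]>74)&(P[...,2]<165)
    s=m&(h[...,1]<60)&(P[...,2]<95); Q=P[s]
    print(n,s.sum(),np.percentile(Q,[1,50,99],axis=0).round(1).tolist(),cv2.minAreaRect(Q[:,:2].astype(np.float32)),"dz/dx",np.polyfit(Q[:,0],Q[:,2],1))
    # fulcrum ridge & beam check
    b=(P[...,0]>5)&(P[...,0]<35)&(abs(P[...,1])<100)&(P[...,2]>100); print("beamtop",np.median(P[b][:,2]))
E
```

```text
clk 8.57 p [ 0.3835 -0.0089  0.0855] toolx [ 0.001  0.    -1.   ] z [-0.096  0.995 -0.   ] yaw z 95.5 q [-0.053  0.203  2.195  0.     0.742 -1.72 ] F [ 1.1 -0.2 -3.5] w 0.259
[-2.93301347e-01  2.70918854e-04  8.55153508e-02]
N 4 row [0.00015, -0.02833, -7e-05] [-0.001, -0.002, 0.017] total [ 0.0006 -0.1133 -0.0003] [-0.   -0.01  0.07]
top 502 [[-215.3, -15.2, 77.9], [-150.5, -0.6, 82.7], [-85.1, 13.9, 87.2]] ((-149.71429443359375, -0.7712831497192383), (29.82931137084961, 133.93638610839844), 89.82169342041016) dz/dx [-3.27284969e-03  8.21677180e+01]
beamtop 129.4940612432095
scene 655 [[-228.1, -13.1, 74.9], [-149.1, 2.3, 83.2], [-82.1, 15.8, 87.3]] ((-155.36524963378906, 1.4534416198730469), (148.66041564941406, 30.41731071472168), 0.3513537049293518) dz/dx [-4.51870839e-03  8.22729082e+01]
beamtop 130.16946291274633
```

Emit:
{"name": "arm_command", "arguments": {
  "motion": [
    [[0,-0.006,0,0,0,0],[0,-0.012,0,0,0,0],[0,-0.012,0,0,0,0],[0,-0.012,0,0,0,0],[0,-0.012,0,0,0,0],[0,-0.012,0,0,0,0],[0,-0.012,0,0,0,0],[0,-0.012,0,0,0,0],[0,-0.012,0,0,0,0],[0,-0.008,0,0,0,0],[0,-0.004,0,0,0,0],[0,0,0,0,0,0],[0,0,0,0,0,0]]
  ]
}}

```text
clock: 9.75
ee_pos: [0.4954, 0.0023, 0.085]
ee_rot: [0.475, -0.523, 0.475, 0.524]
force: [-0.7, 0.7, -3.7]
grip_width: 0.254
```

```bash
python3 - <<'E'
from h import *
axes(); p=pose()[0]; j=toJ(p); print(j)
# bar-in-grip: underside point below TCP at 12 mm. Lever: rotate about ridge (-.08,68), pitch a (handle down, tip up)
for lift in (0.0,.008,.0145,.017):
  for a in [0]:
    pass
from scipy.optimize import brentq
def state(a):  # bar underside through ridge; keep grip distance along bar d=100mm
    d=-.08-j[0]; x=-.08-d*np.cos(a); z=.068-d*np.sin(a)         # underside point at TCP
    return np.array([x-.0121*np.sin(a)*1, z+.0121*np.cos(a)])
def bandlift(a): # blade top tip height and top at beam's far edge
    d=-.08-j[0]; s=.210-d; tip=(-.08+s*np.cos(a)-.010*np.sin(a), .068+s*np.sin(a)+.010*np.cos(a)); 
    return tip
for deg in(0,5,8,10,12,14,15,16):
    a=np.radians(deg); t=bandlift(a); print(deg,"TCP",state(a).round(4),"tip top",np.round(t,4),"gap end",round((t[1]-.09)*370/260,4))
shot(4); crop(4,"scene",(220,100,400,270),3,"pics/c4.png")
E
```

```text
clk 9.75 p [0.4954 0.0023 0.085 ] toolx [-0.001  0.    -1.   ] z [-0.097  0.995  0.   ] yaw z 95.55 q [-0.019  0.354  1.958  0.     0.831 -1.686] F [-0.7  0.7 -3.7] w 0.254
[-0.18083928  0.00075302  0.08500097]
0 TCP [-0.1808  0.0801] tip top [0.0292 0.078 ] gap end -0.0171
5 TCP [-0.1815  0.0713] tip top [0.0279 0.0875] gap end -0.0036
8 TCP [-0.1815  0.0659] tip top [0.0267 0.0931] gap end 0.0044
10 TCP [-0.1814  0.0624] tip top [0.0258 0.0968] gap end 0.0097
12 TCP [-0.1812  0.0589] tip top [0.0247 0.1005] gap end 0.0149
14 TCP [-0.1808  0.0553] tip top [0.0235 0.1041] gap end 0.0201
15 TCP [-0.1805  0.0536] tip top [0.0229 0.1059] gap end 0.0226
16 TCP [-0.1803  0.0518] tip top [0.0222 0.1077] gap end 0.0252
```

View pics/c4.png

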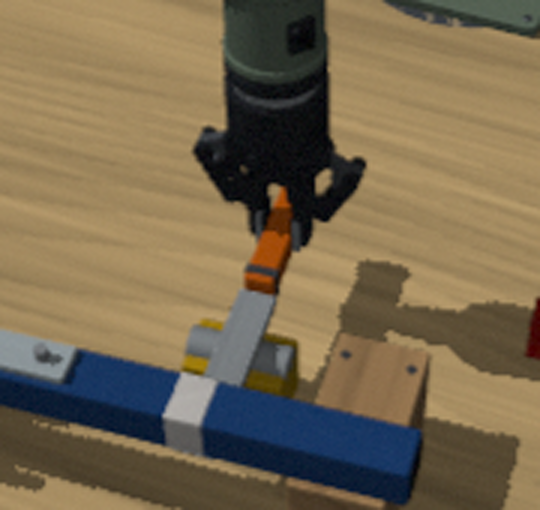

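The blade lies over the ridge and under the beam at the white band (crop (190,410)). Now I lower it onto the ridge and pivot in stages.

Emit:
{"name": "arm_command", "arguments": {
  "motion": [
    [[0.0015,0,0,0,0,0],[0.0015,0,0,0,0,0],[0.0015,0,0,0,0,0],[0.00176,0.0002,0,0,0,-1],[0.00176,0.0002,0,0,0,-1],[0.00176,0.0002,0,0,0,-1],[0.00176,0.0002,0,0,0,-1],[0.00176,0.0002,0,0,0,-1],[0.00176,0.0002,0,0,0,-1],[0.00176,0.0002,0,0,0,-1],[0.00176,0.0002,0,0,0,-1],[0,0,0,0,0,0],[0,0,0,0,0,0]]
  ]
}}

```text
clock: 10.93
ee_pos: [0.4948, 0.0021, 0.0676]
ee_rot: [-0.511, 0.556, -0.437, -0.489]
force: [-2.3, -0.6, 6.6]
grip_width: 0.253
```

```bash
cat >> h.py <<'E'
def gap(tag):
    for n in("top","scene"):
        z=np.load(f"pics/{n}{tag}.npz");P=toJ(cloud(n,z["d"]))*1000;h=cv2.cvtColor(z["p"],cv2.COLOR_RGB2HSV).astype(int)
        m=(P[...,0]>4)&(P[...,0]<36)&(P[...,1]>-120)&(P[...,1]<155)&(P[...,2]>122)&(P[...,2]<200)&(abs(h[...,0]-110)<14)
        Q=P[m]; k=np.polyfit(Q[:,1],Q[:,2],1); print(n,m.sum(),"beam slope deg",np.degrees(np.arctan(k[0])).round(2),"top at 110:",np.polyval(k,110).round(1),"gap",(np.polyval(k,110)-130).round(1),"slopegap",(k[0]*370).round(1))
E
python3 - <<'E'
from h import *
axes(); print(toJ(pose()[0])); gap(4); shot(5); gap(5)
E
```

```text
clk 10.93 p [0.4948 0.0021 0.0676] toolx [ 0.139  0.013 -0.99 ] z [-0.097  0.995 -0.   ] yaw z 95.56 q [-0.03   0.327  2.078  0.031  0.598 -1.722] F [-2.3 -0.6  6.6] w 0.253
[-0.18152237  0.00059976  0.06757416]
top 994 beam slope deg -0.85 top at 110: 128.9 gap -1.1 slopegap -5.5
scene 1519 beam slope deg -0.69 top at 110: 129.7 gap -0.3 slopegap -4.4
top 994 beam slope deg -0.46 top at 110: 130.7 gap 0.7 slopegap -3.0
scene 1530 beam slope deg -0.41 top at 110: 131.2 gap 1.2 slopegap -2.7
```

Emit:
{"name": "arm_command", "arguments": {
  "motion": [
    [[0.00176,0.0002,0,0,0,-1],[0.00176,0.0002,0,0,0,-1],[0.00176,0.0002,0,0,0,-1],[0.00176,0.0002,0,0,0,-1],[0.00176,0.0002,0,0,0,-1],[0.00176,0.0002,0,0,0,-1],[0,0,0,0,0,0],[0,0,0,0,0,0]]
  ]
}}

```text
clock: 11.7
ee_pos: [0.4953, 0.0022, 0.0571]
ee_rot: [-0.535, 0.578, -0.408, -0.462]
force: [-4.2, -1.2, 9.6]
grip_width: 0.257
```

```bash
python3 - <<'E'
from h import *
axes(); print(toJ(pose()[0])); shot(6); gap(6)
E
```

```text
clk 11.7 p [0.4953 0.0022 0.0571] toolx [ 0.241  0.023 -0.97 ] z [-0.097  0.995 -0.   ] yaw z 95.56 q [-0.04   0.317  2.164  0.081  0.42  -1.777] F [-4.2 -1.2  9.6] w 0.257
[-0.18098448  0.00060568  0.05706323]
top 1017 beam slope deg 2.08 top at 110: 147.3 gap 17.3 slopegap 13.4
scene 1515 beam slope deg 2.31 top at 110: 148.0 gap 18.0 slopegap 14.9
```

The gap is now about 18.5 mm against the rest baseline, for a 12 mm plate. Now I ease the bar back to level, lift it slightly and withdraw.

Emit:
{"name": "arm_command", "arguments": {
  "motion": [
    [[-0.00176,-0.0002,0,0,0,1],[-0.00176,-0.0002,0,0,0,1],[-0.00176,-0.0002,0,0,0,1],[-0.00176,-0.0002,0,0,0,1],[-0.00176,-0.0002,0,0,0,1],[-0.00176,-0.0002,0,0,0,1],[-0.00176,-0.0002,0,0,0,1],[-0.00176,-0.0002,0,0,0,1],[-0.00176,-0.0002,0,0,0,1],[-0.00176,-0.0002,0,0,0,1],[-0.00176,-0.0002,0,0,0,1],[-0.00176,-0.0002,0,0,0,1],[-0.00176,-0.0002,0,0,0,1],[-0.00176,-0.0002,0,0,0,1],[-0.0025,0,0,0,0,0],[-0.0025,0,0,0,0,0],[0,0,0,0,0,0],[0,0,0,0,0,0]]
  ]
}}

```text
clock: 13.3
ee_pos: [0.4951, 0.0022, 0.0859]
ee_rot: [-0.475, 0.524, -0.475, -0.524]
force: [0.3, -0.3, -3.9]
grip_width: 0.257
```

```bash
python3 - <<'E'
from h import *
axes(); print(toJ(pose()[0])); shot(7); gap(7)
for n in("top","scene"):
    z=np.load(f"pics/{n}7.npz");P=toJ(cloud(n,z["d"]))*1000;h=cv2.cvtColor(z["p"],cv2.COLOR_RGB2HSV).astype(int)
    s=(P[...,0]>-118)&(P[...,0]<-3)&(abs(P[...,1])<14)&(P[...,2]>72)&(P[...,2]<115)&(h[...,1]<60); Q=P[s]
    print(n,s.sum(),"blade z(x)",np.polyfit(Q[:,0],Q[:,2],1).round(3))
E
```

```text
clk 13.3 p [0.4951 0.0022 0.0859] toolx [ 0.  0. -1.] z [-0.097  0.995  0.   ] yaw z 95.55 q [-0.019  0.352  1.959  0.     0.831 -1.687] F [ 0.3 -0.3 -3.9] w 0.257
[-0.1811778   0.00067968  0.08590941]
top 1011 beam slope deg 2.12 top at 110: 147.4 gap 17.4 slopegap 13.7
scene 1542 beam slope deg 2.16 top at 110: 147.9 gap 17.9 slopegap 14.0
top 182 blade z(x) [6.0000e-03 8.3406e+01]
scene 320 blade z(x) [-2.0000e-03  8.3318e+01]
```

Emit:
{"name": "arm_command", "arguments": {
  "motion": [
    [[0,0.006,0,0,0,0],[0,0.012,0,0,0,0],[0,0.015,0,0,0,0],[0,0.015,0,0,0,0],[0,0.015,0,0,0,0],[0,0.015,0,0,0,0],[0,0.015,0,0,0,0],[0,0.015,0,0,0,0],[0,0.012,0,0,0,0],[0,0.005,0,0,0,0],[0,0,0,0,0,0]]
  ]
}}

```text
clock: 14.32
ee_pos: [0.3695, -0.0099, 0.0858]
ee_rot: [0.475, -0.523, 0.475, 0.524]
force: [0.2, -0.5, -3.4]
grip_width: 0.257
```

```bash
python3 - <<'E'
from h import *
axes()
plan(np.array([.39,-.2,.085]),down(65.5),vmax=.02)
E
```

```text
clk 14.32 p [ 0.3695 -0.0099  0.0858] toolx [-0.001  0.    -1.   ] z [-0.096  0.995  0.   ] yaw z 95.53 q [-0.058  0.184  2.221  0.     0.737 -1.725] F [ 0.2 -0.5 -3.4] w 0.257
N 10 row [7e-05, -0.00521, -0.01863] [3.003, 0.0, -0.005] total [ 0.0007 -0.0521 -0.1863] [30.03  0.   -0.05]
```

Emit:
{"name": "arm_command", "arguments": {
  "motion": [
    [[0,-0.0052,-0.0186,3,0,0],[0,-0.0052,-0.0186,3,0,0],[0,-0.0052,-0.0186,3,0,0],[0,-0.0052,-0.0186,3,0,0],[0,-0.0052,-0.0186,3,0,0],[0,-0.0052,-0.0186,3,0,0],[0,-0.0052,-0.0186,3,0,0],[0,-0.0052,-0.0186,3,0,0],[0,-0.0052,-0.0186,3,0,0],[0,-0.0052,-0.0186,3,0,0],[0.015,0,0,0,0,0],[0.02,0,0,0,0,0],[0.015,0,0,0,0,0],[0.01,0,0,0,0,0],[0.006,0,0,0,0,0],[0.003,0,0,0,0,0],[0,0,0,0,0,0],[0,0,0,0,0,0]]
  ]
}}

```text
clock: 15.82
ee_pos: [0.3972, -0.1994, 0.0171]
ee_rot: [0.595, -0.383, 0.594, 0.382]
force: [-0.2, 0.0, -3.0]
grip_width: 0.254
```

```bash
python3 - <<'E'
from h import *
axes()
E
```

```text
clk 15.82 p [ 0.3972 -0.1994  0.0171] toolx [ 0.001 -0.001 -1.   ] z [0.414 0.91  0.   ] yaw z 65.56 q [-0.491  0.398  2.144  0.     0.598 -1.636] F [-0.2  0.  -3. ] w 0.254
```

Emit:
{"name": "arm_command", "arguments": {
  "motion": [
    [[0.002,0,0,0,0,0],[0.0015,0,0,0,0,0],[0.001,0,0,0,0,0],[0.0005,0,0,0,0,0],[0,0,0,0,0,0],[0,0,0,0,0,0]]
  ]
}}

```text
clock: 16.32
ee_pos: [0.3966, -0.1992, 0.0121]
ee_rot: [0.595, -0.383, 0.594, 0.383]
force: [-1.2, 0.7, 1.1]
grip_width: 0.255
```

Emit:
{"name": "arm_command", "arguments": {
  "motion": [
    [[0,0,0,0,0,0],[0,0,0,0,0,0],[0,0,0,0,0,0],[0,0,0,0,0,0],[0,0,0,0,0,0],[-0.005,0,0,0,0,0],[-0.015,0,0,0,0,0],[-0.025,0,0,0,0,0],[-0.03,0,0,0,0,0],[-0.03,0,0,0,0,0],[-0.03,0,0,0,0,0],[-0.03,0,0,0,0,0],[-0.02,0,0,0,0,0],[0,0,0,0,0,0]]
  ],
  "fingers": 0.4
}}

```text
clock: 17.48
ee_pos: [0.3987, -0.2003, 0.2015]
ee_rot: [0.596, -0.386, 0.593, 0.38]
force: [0.8, -0.1, -0.4]
grip_width: 0.6
```

```bash
python3 - <<'E'
from h import *
axes()
plan(np.array([.542,.3715,.2]),down(4.2))
E
```

```text
clk 17.48 p [ 0.3987 -0.2003  0.2015] toolx [ 0.009 -0.005 -1.   ] z [ 0.414  0.91  -0.001] yaw z 65.55 q [-0.491  0.143  1.906  0.     1.083 -1.636] F [ 0.8 -0.1 -0.4] w 0.6
N 21 row [-1e-05, 0.01935, 0.02221] [2.921, 0.013, 0.026] total [-2.000e-04  4.063e-01  4.665e-01] [61.35  0.28  0.54]
```

Emit:
{"name": "arm_command", "arguments": {
  "motion": [
    [[0,0.0194,0.0222,2.92,0.013,0.026],[0,0.0194,0.0222,2.92,0.013,0.026],[0,0.0194,0.0222,2.92,0.013,0.026],[0,0.0194,0.0222,2.92,0.013,0.026],[0,0.0194,0.0222,2.92,0.013,0.026],[0,0.0194,0.0222,2.92,0.013,0.026],[0,0.0194,0.0222,2.92,0.013,0.026],[0,0.0194,0.0222,2.92,0.013,0.026],[0,0.0194,0.0222,2.92,0.013,0.026],[0,0.0194,0.0222,2.92,0.013,0.026],[0,0.0194,0.0222,2.92,0.013,0.026],[0,0.0194,0.0222,2.92,0.013,0.026],[0,0.0194,0.0222,2.92,0.013,0.026],[0,0.0194,0.0222,2.92,0.013,0.026],[0,0.0194,0.0222,2.92,0.013,0.026],[0,0.0194,0.0222,2.92,0.013,0.026],[0,0.0194,0.0222,2.92,0.013,0.026],[0,0.0194,0.0222,2.92,0.013,0.026],[0,0.0194,0.0222,2.92,0.013,0.026],[0,0,0,0,0,0]]
  ]
}}

```text
clock: 19.15
ee_pos: [0.4885, 0.3358, 0.1952]
ee_rot: [0.702, -0.06, 0.707, 0.065]
force: [0.0, 0.7, 0.4]
grip_width: 0.606
```

```bash
python3 - <<'E'
from h import *
axes()
plan(np.array([.5425,.3718,.07]),down(4.2))
E
```

```text
clk 19.15 p [0.4885 0.3358 0.1952] toolx [-0.007  0.006 -1.   ] z [ 0.985  0.175 -0.006] yaw z 10.09 q [0.578 0.378 1.59  0.01  1.176 0.398] F [0.  0.7 0.4] w 0.606
N 5 row [0.02504, 0.00571, 0.0117] [1.178, -0.069, -0.079] total [0.1252 0.0286 0.0585] [ 5.89 -0.35 -0.39]
```

Emit:
{"name": "arm_command", "arguments": {
  "motion": [
    [[0,0.0095,0.0195,1.96,-0.117,-0.13],[0,0.0095,0.0195,1.96,-0.117,-0.13],[0,0.0095,0.0195,1.96,-0.117,-0.13],[0.02,0,0,0,0,0],[0.03,0,0,0,0,0],[0.03,0,0,0,0,0],[0.025,0,0,0,0,0],[0.015,0,0,0,0,0],[0,0,0,0,0,0],[0,0,0,0,0,0]]
  ]
}}

```text
clock: 19.98
ee_pos: [0.539, 0.3674, 0.0754]
ee_rot: [0.705, -0.027, 0.708, 0.025]
force: [0.3, 0.1, 0.6]
grip_width: 0.6
```

```bash
python3 - <<'E'
from h import *
axes()
plan(np.array([.5425,.3718,.024]),down(4.2))
shot(8); z=np.load("pics/scene8.npz")["p"][:,:,::-1]; y=np.load("pics/top8.npz")["p"][:,:,::-1]
cv2.imwrite("pics/c8.png",np.hstack([cv2.resize(z[180:300,400:530],None,fx=3,fy=3),cv2.resize(y[140:260,150:280],None,fx=3,fy=3)]))
E
```

```text
clk 19.98 p [0.539  0.3674 0.0754] toolx [-0.004 -0.004 -1.   ] z [ 0.997  0.073 -0.004] yaw z 4.19 q [ 5.810e-01  5.730e-01  1.585e+00 -1.000e-03  9.890e-01  5.090e-01] F [0.3 0.1 0.6] w 0.6
N 2 row [0.02568, 0.00209, 0.00196] [-0.003, -0.118, 0.094] total [0.0514 0.0042 0.0039] [-0.01 -0.24  0.19]
```

View pics/c8.png

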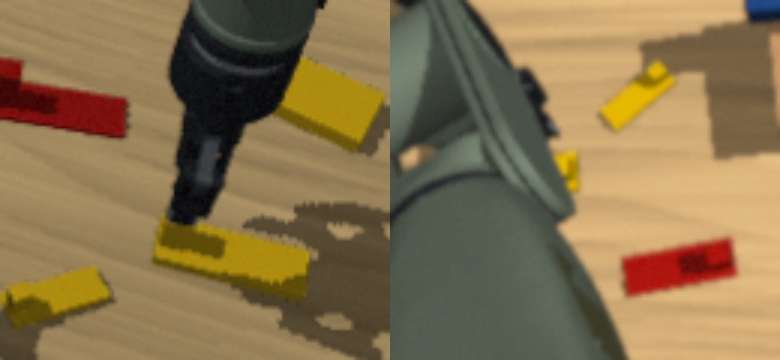

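The gripper stands over the middle shim's block (left image, (185,225)), with the red and small yellow shims clear of it. Descending and gripping.

Emit:
{"name": "arm_command", "arguments": {
  "motion": [
    [[0.005,0.0021,0.002,0,-0.12,0.1],[0.01,0.0021,0.002,0,-0.12,0.1],[0.015,0,0,0,0,0],[0.012,0,0,0,0,0],[0.006,0,0,0,0,0],[0.003,0,0,0,0,0],[0,0,0,0,0,0],[0,0,0,0,0,0]]
  ]
}}

```text
clock: 20.75
ee_pos: [0.5438, 0.3729, 0.0256]
ee_rot: [0.708, -0.025, 0.706, 0.027]
force: [0.2, -0.1, -0.2]
grip_width: 0.597
```

Emit:
{"name": "arm_command", "arguments": {
  "motion": [
    [[0,0,0,0,0,0],[0,0,0,0,0,0],[0,0,0,0,0,0],[0,0,0,0,0,0],[0,0,0,0,0,0],[0,0,0,0,0,0],[0,0,0,0,0,0],[0,0,0,0,0,0]]
  ],
  "fingers": 1,
  "squeeze": 60
}}

```text
clock: 21.42
ee_pos: [0.544, 0.373, 0.0263]
ee_rot: [0.708, -0.025, 0.705, 0.027]
force: [0.3, 0.5, 6.6]
grip_width: 0.222
```

```bash
python3 - <<'E'
from h import *
axes(); p,r,_=pose()
plan(J(-.16,.11,.19),down(-84.5),vmax=.02,wmax=4,start=(p+[0,0,.166],r))
E
```

```text
clk 21.42 p [0.544  0.373  0.0263] toolx [ 0.004  0.003 -1.   ] z [0.997 0.073 0.004] yaw z 4.18 q [0.584 0.631 1.618 0.    0.888 0.51 ] F [0.3 0.5 6.6] w 0.222
N 23 row [9e-05, -0.01075, 0.00666] [3.856, 0.003, -0.012] total [ 0.0022 -0.2473  0.1532] [ 8.868e+01  7.000e-02 -2.800e-01]
```

Emit:
{"name": "arm_command", "arguments": {
  "motion": [
    [[-0.006,0,0,0,0,0],[-0.015,0,0,0,0,0],[-0.025,0,0,0,0,0],[-0.03,0,0,0,0,0],[-0.03,0,0,0,0,0],[-0.03,0,0,0,0,0],[-0.02,0,0,0,0,0],[-0.01,0,0,0,0,0],[0,-0.0054,0.0033,1.93,0,0],[0,-0.0108,0.0067,3.86,0,0],[0,-0.0108,0.0067,3.86,0,0],[0,-0.0108,0.0067,3.86,0,0],[0,-0.0108,0.0067,3.86,0,0],[0,-0.0108,0.0067,3.86,0,0],[0,-0.0108,0.0067,3.86,0,0],[0,-0.0108,0.0067,3.86,0,0],[0,-0.0108,0.0067,3.86,0,0],[0,-0.0108,0.0067,3.86,0,0],[0,-0.0108,0.0067,3.86,0,0],[0,-0.0108,0.0067,3.86,0,0]]
  ]
}}

```text
clock: 23.08
ee_pos: [0.5808, 0.2336, 0.1884]
ee_rot: [0.663, 0.244, 0.664, -0.245]
force: [0.3, -0.0, -0.9]
grip_width: 0.221
```

Emit:
{"name": "arm_command", "arguments": {
  "motion": [
    [[0,-0.0108,0.0067,3.86,0,0],[0,-0.0108,0.0067,3.86,0,0],[0,-0.0108,0.0067,3.86,0,0],[0,-0.0108,0.0067,3.86,0,0],[0,-0.0108,0.0067,3.86,0,0],[0,-0.0108,0.0067,3.86,0,0],[0,-0.0108,0.0067,3.86,0,0],[0,-0.0108,0.0067,3.86,0,0],[0,-0.0108,0.0067,3.86,0,0],[0,-0.0108,0.0067,3.86,0,0],[0,-0.0054,0.0033,1.93,0,0],[0,0,0,0,0,0],[0,0,0,0,0,0]]
  ]
}}

```text
clock: 24.17
ee_pos: [0.5221, 0.118, 0.1894]
ee_rot: [0.538, 0.458, 0.539, -0.458]
force: [0.2, -0.0, -2.9]
grip_width: 0.221
```

```bash
python3 - <<'E'
from h import *
axes(); print(toJ(pose()[0]))
plan(J(-.17,.11,.19),down(-84.5),vmax=.02,wmax=4)
shot(9); gap(9)
E
```

```text
clk 24.17 p [0.5221 0.118  0.1894] toolx [-0.     0.001 -1.   ] z [ 0.16  -0.987 -0.001] yaw z -80.76 q [0.2   0.295 1.733 0.002 1.113 1.609] F [ 0.2 -0.  -2.9] w 0.221
[-0.14321058  0.11334128  0.18937314]
N 2 row [-0.00031, -0.01344, 0.00123] [1.868, -0.04, 0.002] total [-0.0006 -0.0269  0.0025] [ 3.74 -0.08  0.  ]
top 690 beam slope deg 1.74 top at 110: 146.4 gap 16.4 slopegap 11.2
scene 1520 beam slope deg 2.18 top at 110: 147.9 gap 17.9 slopegap 14.1
```

Emit:
{"name": "arm_command", "arguments": {
  "motion": [
    [[0.005,-0.0134,0.0012,1.87,0,0],[0.01,-0.0134,0.0012,1.87,0,0],[0.015,-0.006,0,0,0,0],[0.015,0,0,0,0,0],[0.007,0,0,0,0,0],[0.002,0,0,0,0,0],[0,0,0,0,0,0],[0,0,0,0,0,0]]
  ]
}}

```text
clock: 24.93
ee_pos: [0.4917, 0.112, 0.1373]
ee_rot: [0.524, 0.477, 0.523, -0.474]
force: [0.2, -0.3, -2.5]
grip_width: 0.219
```

```bash
cat >> h.py <<'E'
def shim(tag,x0,x1,z0,z1):
    for n in("top","scene"):
        z=np.load(f"pics/{n}{tag}.npz");P=toJ(cloud(n,z["d"]))*1000;h=cv2.cvtColor(z["p"],cv2.COLOR_RGB2HSV).astype(int)
        m=(P[...,0]>x0)&(P[...,0]<x1)&(abs(P[...,1]-110)<40)&(P[...,2]>z0)&(P[...,2]<z1)&(abs(h[...,0]-25)<6)&(h[...,1]>200); Q=P[m]
        if len(Q)<20: print(n,"few",len(Q)); continue
        med=np.median(Q[:,2]); T=Q[abs(Q[:,2]-med)<5]
        A=np.c_[T[:,0]-T[:,0].mean(),T[:,1]-T[:,1].mean(),np.ones(len(T))]; k=np.linalg.lstsq(A,T[:,2],rcond=None)[0]
        print(n,len(T),"z",k[2].round(1),"pitch/roll deg",np.degrees(k[:2]).round(2),"x,y range",np.percentile(T[:,:2],[1,99],axis=0).round(1).tolist(),cv2.minAreaRect(T[:,:2].astype(np.float32)))
E
python3 - <<'E'
from h import *
axes(); print(toJ(pose()[0]))
shot(10); gap(10); shim(10,-230,-20,105,140)
# wooden rest top
for n in("top","scene"):
    P=toJ(cloud(n,np.load(f"pics/{n}0.npz")["d"]))*1000
    m=(P[...,0]>-85)&(P[...,0]<-10)&(abs(P[...,1]-110)<25)&(P[...,2]>70); print(n,"rest top",np.median(P[m][:,2]))
z=np.load("pics/scene10.npz")["p"][:,:,::-1]; y=np.load("pics/top10.npz")["p"][:,:,::-1]
cv2.imwrite("pics/c10.png",np.hstack([cv2.resize(z[140:290,270:400],None,fx=3,fy=3),cv2.resize(y[80:230,230:360],None,fx=3,fy=3)]))
E
```

```text
clk 24.93 p [0.4917 0.112  0.1373] toolx [ 0.004  0.002 -1.   ] z [ 0.097 -0.995 -0.002] yaw z -84.46 q [0.2   0.299 1.878 0.002 0.961 1.674] F [ 0.2 -0.3 -2.5] w 0.219
[-0.17406341  0.110332    0.13726249]
top 1011 beam slope deg 2.07 top at 110: 147.3 gap 17.3 slopegap 13.4
scene 1517 beam slope deg 2.23 top at 110: 147.9 gap 17.9 slopegap 14.4
top few 0
scene 585 z 123.2 pitch/roll deg [-0.26 -0.88] x,y range [[-167.9, 94.1], [-76.8, 131.5]] ((-126.58638000488281, 112.51866149902344), (102.77213287353516, 37.985687255859375), 0.4973551034927368)
top rest top 89.32000518880633
scene rest top 90.05964321012982
```

View pics/c10.png

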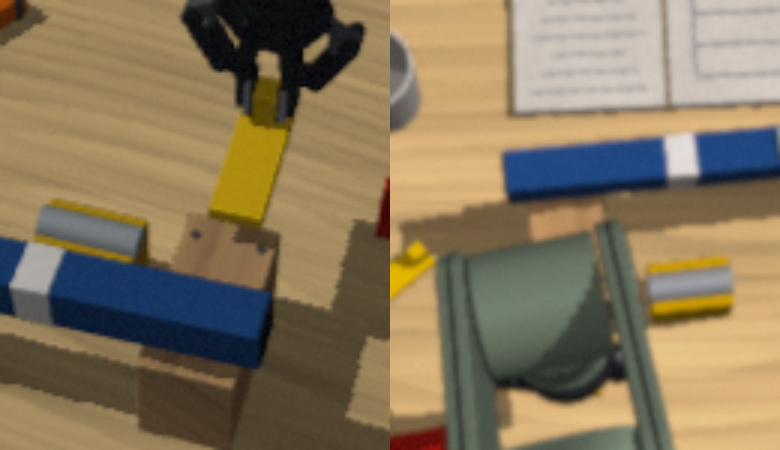

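The shim hangs level and square (0.5°), nose at jig x -76 mm (left image, (240,215)). I lower it to about 2 mm above the rest and slide it in.

Emit:
{"name": "arm_command", "arguments": {
  "motion": [
    [[0.006,0,0,0,0,0],[0.007,0,0,0,0,0],[0.004,0,0,0,0,0],[0.002,0,0,0,0,0],[0,0,0,0,0,0],[0,0.008,0,0,0,0],[0,0.012,0,0,0,0],[0,0.012,0,0,0,0],[0,0.012,0,0,0,0],[0,0.006,0,0,0,0],[0,0,0,0,0,0],[0,0,0,0,0,0]]
  ]
}}

```text
clock: 26.03
ee_pos: [0.5406, 0.1166, 0.1178]
ee_rot: [0.524, 0.476, 0.523, -0.474]
force: [0.3, 0.2, -1.7]
grip_width: 0.223
```

```bash
python3 - <<'E'
from h import *
axes(); print(toJ(pose()[0]))
plan(J(-.055,.1095,.118),down(-84.5),N=8)
shot(11); shim(11,-170,-5,95,115)
E
```

```text
clk 26.03 p [0.5406 0.1166 0.1178] toolx [ 0.002  0.002 -1.   ] z [ 0.096 -0.995 -0.002] yaw z -84.48 q [0.191 0.39  1.791 0.002 0.958 1.664] F [ 0.3  0.2 -1.7] w 0.223
[-0.1249138   0.11017653  0.11779238]
N 8 row [-2e-05, 0.00874, 9e-05] [0.003, -0.011, -0.015] total [-0.0001  0.0699  0.0007] [ 0.02 -0.09 -0.12]
top few 0
scene 577 z 103.4 pitch/roll deg [-0.   -0.54] x,y range [[-120.3, 93.8], [-32.5, 131.0]] ((-79.69123840332031, 112.20962524414062), (97.36150360107422, 38.027320861816406), 0.6862213611602783)
```

Emit:
{"name": "arm_command", "arguments": {
  "motion": [
    [[0,0.005,0,0,0,0],[0,0.009,0,0,0,0],[0,0.01,0,0,0,0],[0,0.01,0,0,0,0],[0,0.01,0,0,0,0],[0,0.01,0,0,0,0],[0,0.009,0,0,0,0],[0,0.005,0,0,0,0],[0,0.002,0,0,0,0],[0,0,0,0,0,0],[0,0,0,0,0,0]]
  ]
}}

```text
clock: 27.05
ee_pos: [0.6099, 0.1233, 0.1179]
ee_rot: [0.524, 0.476, 0.524, -0.474]
force: [0.3, -0.5, -0.5]
grip_width: 0.224
```

Emit:
{"name": "arm_command", "arguments": {
  "motion": [
    [[0.0007,0,0,0,0,0],[0.0007,0,0,0,0,0],[0,0,0,0,0,0],[0,0,0,0,0,0]]
  ]
}}

```text
clock: 27.38
ee_pos: [0.61, 0.1234, 0.1167]
ee_rot: [0.524, 0.476, 0.523, -0.474]
force: [-0.4, 0.0, -1.4]
grip_width: 0.225
```

```bash
python3 - <<'E'
from h import *
axes(); print(toJ(pose()[0]))
shot(12); gap(12); shim(12,-100,-2,95,115)
E
```

```text
clk 27.38 p [0.61   0.1234 0.1167] toolx [ 0.002  0.002 -1.   ] z [ 0.096 -0.995 -0.002] yaw z -84.47 q [0.18  0.487 1.625 0.002 1.027 1.654] F [-0.4  0.  -1.4] w 0.225
[-0.05517598  0.11025535  0.11673729]
top 566 beam slope deg 0.93 top at 110: 144.0 gap 14.0 slopegap 6.0
scene 1531 beam slope deg 2.19 top at 110: 148.0 gap 18.0 slopegap 14.1
top few 0
scene 126 z 102.6 pitch/roll deg [ 2.39 -1.52] x,y range [[-55.5, 93.8], [-31.9, 130.8]] ((-43.6871337890625, 112.11941528320312), (37.49052810668945, 25.261001586914062), 89.7621078491211)
```

Emit:
{"name": "arm_command", "arguments": {
  "motion": [
    [[0.0004,0,0,0,0,0],[0.0004,0,0,0,0,0],[0,0,0,0,0,0],[0,0,0,0,0,0]]
  ]
}}

```text
clock: 27.82
ee_pos: [0.6103, 0.1234, 0.1164]
ee_rot: [0.524, 0.476, 0.523, -0.474]
force: [-1.7, 0.1, 2.4]
grip_width: 0.224
```

Emit:
{"name": "arm_command", "arguments": {
  "motion": [
    [[0,0,0,0,0,0],[0,0,0,0,0,0],[0,0,0,0,0,0],[0,0,0,0,0,0],[0,0,0,0,0,0],[0,0,0,0,0,0],[-0.005,0,0,0,0,0],[-0.015,0,0,0,0,0],[-0.025,0,0,0,0,0],[-0.03,-0.005,0,0,0,0],[-0.03,-0.015,0,0,0,0],[-0.02,-0.03,0,0,0,0],[0,-0.035,0,0,0,0],[0,-0.035,0,0,0,0],[0,-0.035,0,0,0,0],[0,-0.02,0,0,0,0],[0,-0.01,0,0,0,0],[0,0,0,0,0,0]]
  ],
  "fingers": 0.5
}}

```text
clock: 29.32
ee_pos: [0.4244, 0.1052, 0.2412]
ee_rot: [0.524, 0.477, 0.523, -0.474]
force: [-0.3, -0.3, 0.2]
grip_width: 0.501
```

```bash
python3 - <<'E'
from h import *
axes(); print(toJ(pose()[0]))
shot(13); gap(13); shim(13,-100,-2,95,115)
z=np.load("pics/scene13.npz")["p"][:,:,::-1]; y=np.load("pics/top13.npz")["p"][:,:,::-1]
cv2.imwrite("pics/c13.png",np.vstack([cv2.resize(z[90:270,140:400],None,fx=3,fy=3)[:, :780],])[:540])
cv2.imwrite("pics/c13b.png",cv2.resize(y[95:275,230:490],None,fx=3,fy=3))
E
```

```text
clk 29.32 p [0.4244 0.1052 0.2412] toolx [ 0.003  0.002 -1.   ] z [ 0.097 -0.995 -0.002] yaw z -84.45 q [2.160e-01 9.800e-02 1.852e+00 1.000e-03 1.188e+00 1.689e+00] F [-0.3 -0.3  0.2] w 0.501
[-0.24169523  0.10995744  0.24118457]
top 1021 beam slope deg 2.04 top at 110: 147.2 gap 17.2 slopegap 13.2
scene 1552 beam slope deg 2.18 top at 110: 147.9 gap 17.9 slopegap 14.1
top 235 z 101.9 pitch/roll deg [0.08 0.35] x,y range [[-67.7, 91.0], [-3.0, 128.7]] ((-35.60465621948242, 109.357666015625), (66.63859558105469, 39.10747146606445), 1.2790541648864746)
scene 156 z 102.2 pitch/roll deg [ 1.16 -0.84] x,y range [[-64.2, 92.7], [-32.2, 130.6]] ((-48.84821701049805, 111.73403930664062), (36.262874603271484, 38.17478561401367), 0.049157194793224335)
```

View pics/c13.png

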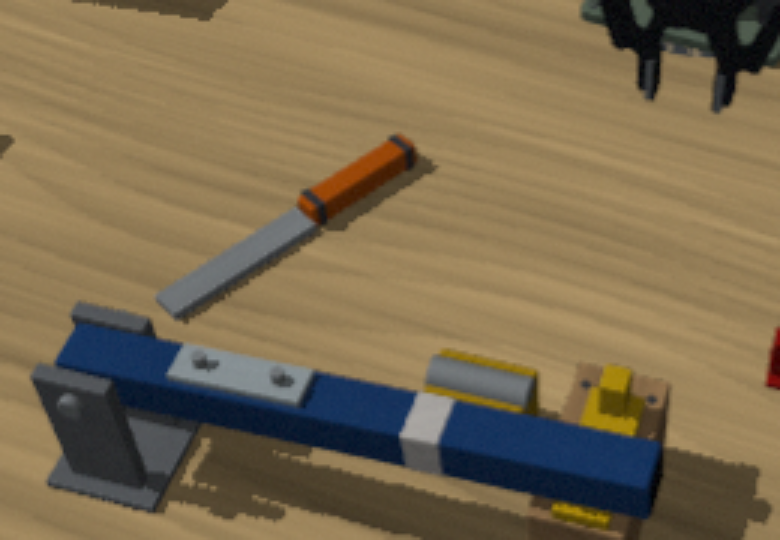

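The shim lies flat on the rest, its block in front of the beam at (615,390) and its nose just visible behind it at (580,517). The bar lies flat on the bench and the gripper is clear. Handing in.

```bash
python3 -c "
from station import bot;print(bot.close_job())"
```

```text
the job is handed in; nothing more can be done
None
```

The job is done and handed in at about 29 s of the 72 s allowed; no verdict is reported.

**What I did:** I gripped the bar by its handle and slid the blade level over the ridge and under the beam at the white band. I levered it down about 14°, then withdrew it and laid it flat on the bench. The middle-sized yellow shim then went onto the rest under the beam and was let go.

**Last checks:**
- **Beam:** it stayed up, with a gap of about 18 mm for the 12 mm plate (both cameras, taken against the resting beam).
- **Shim:** it lies flat with its plate top at about 102 mm, as expected on a 90 mm rest. It is square to the beam within about 1°, centred within 2 mm, and its nose shows just past the beam's far side.
- **Clearance:** the gripper was well clear, and no measured force at the end of a move passed about 11 N.

**Disagreement:** the slope fit read about −0.8° with the beam at rest, where it should be 0°. I took that as a depth bias and used differences instead. With the arm in view, the top camera briefly read a lower gap of 14–16 mm. It agreed with the other camera again once the arm moved away.

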